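# Tilt the sorting tray and scoop the bearing balls into the camera dish

### The job

Lift the handle of the black sorting tray until the steel balls have run together in its low end (a good 20 degrees; the tray stays where you leave it), then scoop the balls up from the tilted tray with the red-handled scoop and tip all seven, from close above, into the white dish under the camera, then lay the scoop flat on the bench again. Do not touch the balls with the fingers, let none fall on the bench, and leave the dish and the other things where they stand.

Things in the scene. Friction and masses are not known exactly. Their poses are not given: they have to be found in the camera images.
- tray (a joint): Tilt of the sorting tray, rad: 0 = level (start, resting on a rubber stop), grows as the near (handle) end is lifted and the low end dips; stop at 0.6. A friction hinge (1 N m) holds it wherever it is left; lifting at the handle takes about 7 N.
- tray_handle (a point): Middle of the tray's steel bar handle, a round bar 11 mm thick and 90 mm long, parallel to the hinge, 35 mm outside the near end wall (29 mm clear gap) and 60 mm above the bench when level (free space under it); two 8 mm stems join it to the wall 38 mm either side of the middle. Axes as for tray_end. It lies 173 mm from the hinge axis towards the near end and 20 mm above it.
- tray_hinge (a point): Middle of the tray's hinge axis, 40 mm above the bench. Its axes tilt with the tray (as tray_end); the hinge axis is its y. Lifting the handle turns the tray in the positive sense about y. It stands on a fixed aluminium base with two ears and black knobs (144 mm over the knobs) beside the hinge.
- tray_end (a point): Middle of the low-end edge of the tray's inner floor, on the floor at the foot of the end wall, 20 mm beyond the hinge axis and 6 mm above it. x along the floor from the handle to the low end, z square to the floor. Black tray, inside 155 mm long, 80 mm wide, 26 mm deep, walls 3 mm; its low end narrows over the last 25.5 mm from 80 to 44 mm wide and has a backstop 48 mm high (end wall and the two slanting corners).
- scoop_grip (a point): Point on the axis of the scoop's red handle, where to grip it: 52 mm above the bench as it lies flat. The handle is a bar 16 mm wide (along y) and 12 mm thick that rises backwards at 45 degrees from the back of the blade; the grip point is 60 mm up its 95 mm length. Axes as scoop_blade.
- scoop_blade (a point): Middle of the scoop's flat steel blade, on its upper face, 1.5 mm above its underside. x to the nose, z up from the blade. Blade 60 mm long, 72 mm wide over its sides; the lip is 30 mm ahead of this point, 38 mm wide, and the nose widens to 72 mm over 24 mm; sides up to 20 mm high, raked down to nothing where the nose begins; back wall 20 mm high. The grip point lies at x -72 mm, z +51 mm from here. Scoop about 0.12 kg.
- dish_in (a point): Centre of the inner floor of the white round dish, 16 mm above the bench. Dish 120 mm over the rim, about 100 mm across its inner floor, rim 28 mm above this point, 0.25 kg, loose on the light plate.
- stage: Vision stand, fixed to the bench: black base 260 mm x 140 mm with a white light plate 12 mm high under the dish. Origin on the bench under the dish's usual place, x towards the column, which stands 165 mm from the origin and 245 mm high; its crimson camera and ring light lean over from there; lens end about 108 mm from the origin and 160 mm up, ring light to 88 mm. Keep clear.
- breadboard: Bystander: white breadboard with jumper wires, 165 x 55 mm, wires to 60 mm high. Origin at the centre of its underside.
- servo: Bystander: blue servo motor, 54 x 20 x 45 mm. Origin at the centre of its underside.
- torch: Bystander: grey pen torch with red cap, 113 mm long, 25 mm thick, lying along its x. Origin under its middle.
- ball0: Centre of a polished steel ball, 15 mm, 14 g, lying loose in the tray. It starts to roll on slopes of about 3 to 5 degrees. Piled balls lie against the end wall, so the scoop takes them all only if its lip runs up to that wall (within 4 mm), and they stay in it once its nose points up while still behind the backstop.
- ball1: Centre of another such ball.
- ball2: Centre of another such ball.
- ball3: Centre of another such ball.
- ball4: Centre of another such ball.
- ball5: Centre of another such ball.
- ball6: Centre of another such ball.
- scoop: The scoop; origin on the blade's underside, straight below scoop_blade; axes as scoop_blade.
Not all that is in view belongs to the job. What is shaped like the scoop but orange is not meant.

How it is judged:
On the way, in this order (a step that is already met when the one before it is completed fails the run):
1. the tray is tilted at least 19 degrees (0.33 rad) and all seven balls lie within 65 mm of its low end (value of joint tray above 0.33 rad and x of each of ball0, ball1, ball2, ball3, ball4, ball5, ball6 in the frame of tray_end above -0.065 m), for 0.2 s.
2. with the tray still tilted (at least 0.28 rad), balls are carried up out of it in the scoop (at least one, its centre more than 115 mm above the bench) (value of joint tray above 0.28 rad and ((x of ball0 in the frame of scoop_blade between -0.031 and 0.031 m and y of ball0 in the frame of scoop_blade between -0.036 and 0.036 m and z of ball0 in the frame of scoop_blade between 0 and 0.026 m and height (world z) of ball0 above 0.115 m) or (x of ball1 in the frame of scoop_blade between -0.031 and 0.031 m and y of ball1 in the frame of scoop_blade between -0.036 and 0.036 m and z of ball1 in the frame of scoop_blade between 0 and 0.026 m and height (world z) of ball1 above 0.115 m) or (x of ball2 in the frame of scoop_blade between -0.031 and 0.031 m and y of ball2 in the frame of scoop_blade between -0.036 and 0.036 m and z of ball2 in the frame of scoop_blade between 0 and 0.026 m and height (world z) of ball2 above 0.115 m) or (x of ball3 in the frame of scoop_blade between -0.031 and 0.031 m and y of ball3 in the frame of scoop_blade between -0.036 and 0.036 m and z of ball3 in the frame of scoop_blade between 0 and 0.026 m and height (world z) of ball3 above 0.115 m) or (x of ball4 in the frame of scoop_blade between -0.031 and 0.031 m and y of ball4 in the frame of scoop_blade between -0.036 and 0.036 m and z of ball4 in the frame of scoop_blade between 0 and 0.026 m and height (world z) of ball4 above 0.115 m) or (x of ball5 in the frame of scoop_blade between -0.031 and 0.031 m and y of ball5 in the frame of scoop_blade between -0.036 and 0.036 m and z of ball5 in the frame of scoop_blade between 0 and 0.026 m and height (world z) of ball5 above 0.115 m) or (x of ball6 in the frame of scoop_blade between -0.031 and 0.031 m and y of ball6 in the frame of scoop_blade between -0.036 and 0.036 m and z of ball6 in the frame of scoop_blade between 0 and 0.026 m and height (world z) of ball6 above 0.115 m))), for 0.2 s.
At the end, for the whole second after the job is handed in: All seven balls lie still in the dish (centres within 55 mm of its axis and less than 28 mm above its floor); the dish stands upright within 30 mm of where it was; the scoop lies flat (within 0.1 rad) and still directly on the bench. The tray may be left at any tilt (horizontal distance between each of ball0, ball1, ball2, ball3, ball4, ball5, ball6 and dish_in below 0.055 m and z of ball0 in the frame of dish_in between 0 and 0.028 m and linear speed of each of ball0, ball1, ball2, ball3, ball4, ball5, ball6 below 0.05 m/s and z of ball1 in the frame of dish_in between 0 and 0.028 m and z of ball2 in the frame of dish_in between 0 and 0.028 m and z of ball3 in the frame of dish_in between 0 and 0.028 m and z of ball4 in the frame of dish_in between 0 and 0.028 m and z of ball5 in the frame of dish_in between 0 and 0.028 m and z of ball6 in the frame of dish_in between 0 and 0.028 m and distance of dish_in from where it was at the start of the episode below 0.03 m and angle between each of dish_in, scoop_blade's own z axis and vertical below 0.1 rad and height (world z) of scoop_blade below 0.008 m and linear speed of scoop below 0.02 m/s); the robot touches nothing.
It fails at once if the fingers touch a ball (over 0.3 N) (contact force between any of ball0, ball1, ball2, ball3, ball4, ball5, ball6 and the fingers above 0.3 N).
It fails at once if a ball falls on the bench (centre below 14 mm) (height (world z) of any of ball0, ball1, ball2, ball3, ball4, ball5, ball6 below 0.014 m).
It fails at once if a ball is thrown or dropped from high up (faster than 1.5 m/s) (linear speed of any of ball0, ball1, ball2, ball3, ball4, ball5, ball6 above 1.5 m/s).
It fails at once if the breadboard, servo or torch is moved more than 30 mm (distance of any of breadboard, servo, torch from where it was at the start of the episode above 0.03 m).
It also fails if it takes over 72 s, if anything falls off the work surface, if the arm or the gripper's body presses on something with over 40 N, if the wrist force passes 120 N, or if a joint passes its speed limit or range.

### The arm

A 6-joint arm with a two-finger parallel gripper is mounted at the origin on the work surface. World frame = base frame: x ahead of the robot, y to its left, z up, the work surface at z = 0. Lengths are in m, angles in rad, forces in N, time in s.
With the tool pointing down it reaches from about 0.275 to 0.75 m from the base axis. Payload 10.2 kg.
Tool frame: the origin (TCP) lies midway between the tips of the shut fingers; the grasp point (between the pads) lies 19 mm behind it (env.hold_point_z is the distance from the TCP to the grasp point, in m); x points along the fingers, z is the direction in which the jaws open and shut, and the axes are right-handed (so a half turn about x gives the same grasp; the last joint's range is limited). The gripper opens to 85 mm and grips with 20 to 120 N. Pads are 22 mm wide; open, the fingers measure 114 mm over their backs; the gripper's body (76 mm by 85 mm) begins 54 mm behind the grasp point. The pads swing forward as they close: fully open they stand 13 mm farther back than shut.
Start: joints at [-1.531, 0.313, 1.498, -0, 1.331, -0.223], TCP at [0.136, -0.507, 0.231] pointing down, gripper open.
Joint ranges: [-2.94, 2.94], [-0.97, 2.17], [0.19, 2.56], [-1.23, 4.37], [0.02, 3.11], [-2.88, 2.88]. Speed limits (rad/s): [2.39, 2.39, 3.01, 3.14, 3.14, 3.14].

### API

Orientations are given as a unit quaternion [x, y, z, w].
In Python, from bench import env, kinematics, monitor, eyes, job gives the robot as it stands. The module is installed in compiled form; this text tells all that it offers. Calls block until the motion is done:
- env.reach(position, orientation): joint-space move of the TCP to a pose.
- env.movel(position, velocity=0.15, frame=None, guard=None): straight line of the TCP; frame=None keeps the orientation; velocity is the mean speed in m/s. With guard (N) it stops when the force on the tool has changed by that much, and returns True; else False.
- env.set_joints(angles): joint-space move.
- env.release() and env.close_gripper(effort=None): open the fingers fully, or close them until they stop; effort is the grip in N (None keeps the last).
- env.hold(seconds).
- kinematics.ik(position, orientation): joint angles nearest the present ones, or None.
- monitor.sense(): the state.
- eyes.grab_frame(name): name is "scene" or "top" or "wrist"; returns a dict with "frame" (400x640x3 uint8, red, green, blue), "mtx" (3x3 intrinsics, pixels), "view" (4x4, takes a point from world to camera coordinates). Camera axes: x right, y down, z forward; pixel columns grow to the right and rows downward; lengths in m; the calibration is good to about 2 mm. The wrist camera is an equidistant fisheye: a pixel r from the principal point sees the ray r / f radians off the axis. A picture is of the moment at which its call begins. There is no depth.
A pose or a line that the arm cannot do raises env.MotionError and nothing moves.
- job.hand_in(): hands the job in, once; it reports no verdict.
The state is a dict: "clock": time; "joints": joint angles; "qvel": joint speeds; "joint_efforts": joint torques, N m; "position": TCP position; "ee_rot": TCP orientation; "contact_force": force on the tool from outside, world axes, zero at the start; "ft_torque": the same for the moment, N m; "finger_gap": opening from 0.0 (shut) to 1.0 (fully open).
Only numpy, scipy, OpenCV 4.12 (cv2) and the standard library are available. Lean on these libraries where they do the work, as an engineer would, in place of code of your own. Each camera call takes 0.05 s, during which the arm holds its last target. There are 200 camera calls.

## Working session

There is one attempt and no reset: what is moved stays moved. The work goes in short steps, each a Python script; the robot and the scene stay as the last script left them, time stands still between calls to the robot, and variables do not carry over. Pictures are saved under pics/ and viewed, about 8 in all and at most 12, crops included, and the job is handed in when it is done.

```bash
mkdir -p pics; python3 - <<'E'
from bench import env, kinematics, monitor, eyes, job
import cv2, numpy as np
for n in ("top","scene"):
    d=eyes.grab_frame(n); cv2.imwrite(f"pics/{n}0.png",d["frame"][:,:,::-1]); np.savez(f"pics/{n}0.npz",**d)
    print(n,d["mtx"].round(1).tolist(),d["view"].round(4).tolist())
s=monitor.sense(); print(s["clock"],s["position"],s["ee_rot"],env.hold_point_z)
E
```

```text
top [[418.0, 0.0, 312.2], [0.0, 418.0, 201.7], [0.0, 0.0, 1.0]] [[-0.0218, -0.9995, -0.0207, -0.0484], [-0.9979, 0.0231, -0.0611, 0.5481], [0.0615, 0.0194, -0.9979, 1.0396], [0.0, 0.0, 0.0, 1.0]]
scene [[450.4, 0.0, 317.0], [0.0, 450.4, 193.6], [0.0, 0.0, 1.0]] [[0.8268, 0.5622, 0.0173, -0.4287], [0.356, -0.4993, -0.7899, -0.1999], [-0.4355, 0.6593, -0.613, 1.4022], [0.0, 0.0, 0.0, 1.0]]
0.1 [ 0.13636705 -0.50675564  0.23080684] [ 0.43049238  0.56144439 -0.42987569  0.56094866] 0.0187
```

View pics/top0.png

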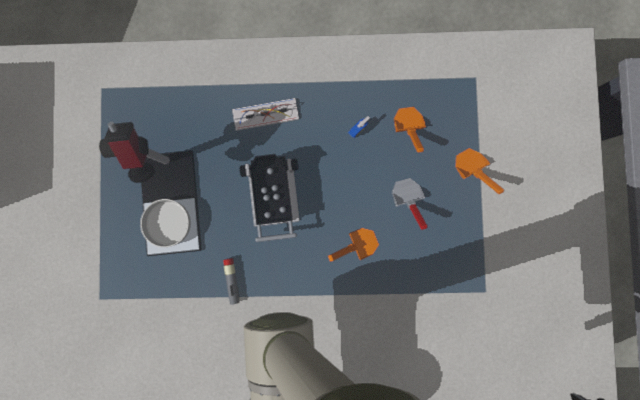

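View pics/scene0.png

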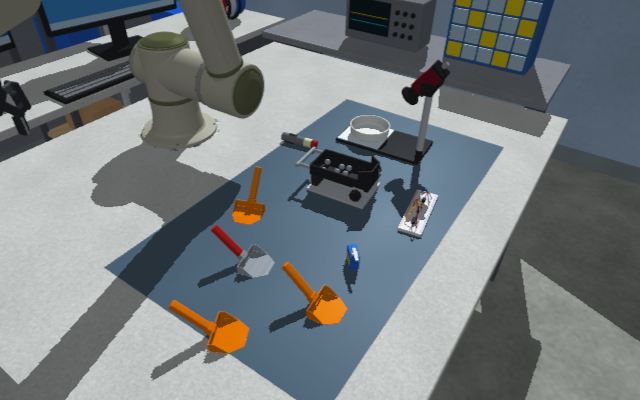

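```bash
cat > h.py <<'E'
import numpy as np, cv2
from scipy.spatial.transform import Rotation as R
def unproj(d,px,z):
    K,V=d["mtx"],d["view"]; r=V[:3,:3].T@np.linalg.inv(K)@np.array([px[0],px[1],1.]); c=-V[:3,:3].T@V[:3,3]
    return c+r*(z-c[2])/r[2]
def proj(d,P):
    p=d["view"][:3,:3]@np.asarray(P,float)+d["view"][:3,3]; q=d["mtx"]@p; return q[:2]/q[2]
E
python3 - <<'E'
import cv2,numpy as np
im=cv2.imread("pics/top0.png"); o=np.zeros((600,798,3),np.uint8)
r=lambda a:cv2.resize(a,None,fx=6,fy=6,interpolation=cv2.INTER_CUBIC)
o[:,:510]=r(im[145:245,225:310]); o[:390,510:]=r(im[170:235,385:433])
o[390:590,510:]=cv2.resize(im[190:256,130:225],(288,200),interpolation=cv2.INTER_CUBIC)
o=np.clip(o.astype(float)*1.6,0,255).astype(np.uint8)
cv2.imwrite("pics/crop1.png",o)
from h import *
d=np.load("pics/top0.npz")
for n,p,z in [("handle L",(257,238),.06),("handle R",(296,235),.06),("dish",(166,223),.044),("scoop blade",(407,190),.0),("grip",(420,218),.052),("tray end L",(250,165),.05),("tray end R",(287,158),.05),("torch",(231,281),.02)]:
    print(n,unproj(d,p,z).round(4))
E
```

```text
handle L [0.4595 0.0735 0.06  ]
handle R [ 0.4647 -0.0209  0.06  ]
dish [0.5009 0.3008 0.044 ]
scoop blade [ 0.5723 -0.3036  0.    ]
grip [ 0.4992 -0.3217  0.052 ]
tray end L [0.6391 0.0899 0.05  ]
tray end R [ 0.6542 -0.0018  0.05  ]
torch [0.353  0.1463 0.02  ]
```

View pics/crop1.png

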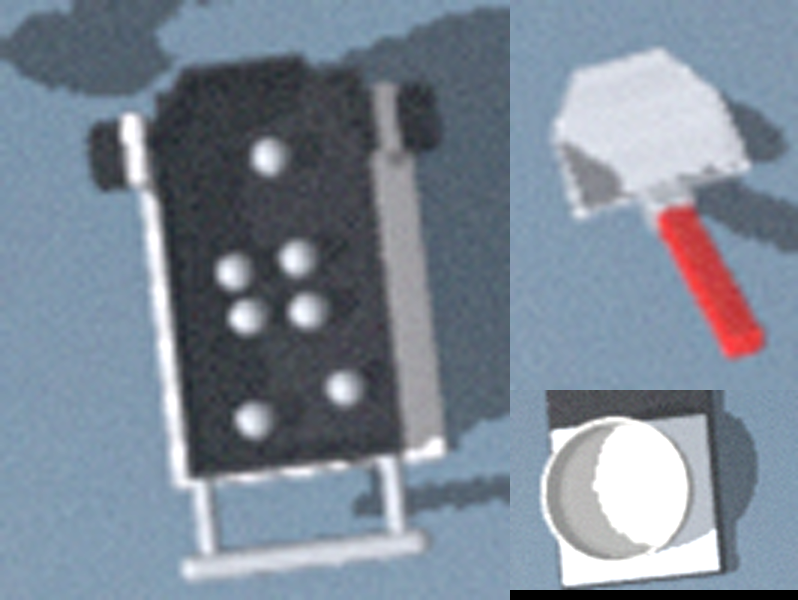

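```bash
cat >> h.py <<'E'
def rz(a): return R.from_euler("z",a).as_matrix()
def fit(d,model,px,x0):
    from scipy.optimize import least_squares
    f=lambda v:np.concatenate([proj(d,rz(v[2])@m+[v[0],v[1],0])-p for m,p in zip(model,px)])
    s=least_squares(f,x0,loss="soft_l1"); return s.x,f(s.x).reshape(-1,2)
E
python3 - <<'E'
from h import *
np.set_printoptions(suppress=True,precision=4)
d=np.load("pics/top0.npz")
c=lambda x,y:np.array([385+(x-510)/6,170+y/6]); t=lambda x,y:np.array([225+x/6,145+y/6])
m=1e-3*np.array([[30,19,1.5],[30,-19,1.5],[6,36,1.5],[-30,36,21.5],[-30,-36,21.5],[-97,0,77]])
print("scoop",*fit(d,m,[c(577,72),c(660,50),c(555,130),c(577,215),c(750,168),c(744,348)],[.57,-.3,.2]))
# tray frame at hinge: x, y, z world
m=1e-3*np.array([[-173,45,60],[-173,-45,60],[0,72,40],[0,-72,40],[-138,43,72],[-138,-43,72]])
print("tray",*fit(d,m,[t(184,570),t(426,541),t(90,155),t(440,119),t(182,484),t(442,447)],[.62,.04,.08]))
im=cv2.cvtColor(cv2.imread("pics/top0.png"),cv2.COLOR_BGR2GRAY)
# dish rim: crop scale 288/95, 200/66 ; outer ellipse left 541 right 692 top 417 bottom 559
p=np.array([130+((541+692)/2-510)*95/288,190+((417+559)/2-390)*66/200]); print("dish",p,unproj(d,p,.044), 151*95/288/418*1.0*1000)
p=[unproj(d,q,.012) for q in [(130+(563-510)*95/288,190+(585-390)*.33),(130+(718-510)*95/288,190+(572-390)*.33)]]; print("plate near edge",p)
s=np.load("pics/scene0.npz"); print("dish scene",unproj(s,(370,126),.044))
E
```

```text
scoop [ 0.5694 -0.3012  0.2342] [[-0.2702 -0.3083]
 [ 0.2794 -0.4192]
 [-0.5456  0.7564]
 [ 0.9664 -0.2044]
 [ 0.0083  0.3153]
 [-0.235  -0.0245]]
tray [0.6322 0.0437 0.0978] [[ 2.1723 -0.3789]
 [-1.1758  0.0072]
 [ 0.5764  0.5735]
 [-0.3516 -0.4584]
 [ 0.9533 -0.5874]
 [-6.6956  1.2717]]
dish [165.1302 222.34  ] [0.5026 0.303  0.044 ] 119.16035353535354
plate near edge [array([0.4231, 0.3601, 0.012 ]), array([0.4312, 0.2296, 0.012 ])]
dish scene [0.5073 0.2979 0.044 ]
```

```bash
cat >> h.py <<'E'
A=np.radians(25)
def rp(yaw,pitch): return R.from_euler("ZY",[yaw,pitch]).as_matrix()   # pitch>0 nose down
def tool(yaw,pitch,a,sgn=1):
    "tool orientation matrix: in frame rp(yaw,pitch), fingers along (sin a,0,-cos a), jaws along y"
    tx=np.array([np.sin(a),0,-np.cos(a)]); tz=np.array([0,sgn,0.]); return rp(yaw,pitch)@np.c_[tx,np.cross(tz,tx),tz]
q=lambda M:R.from_matrix(M).as_quat()
E
python3 - <<'E'
from h import *
from bench import env,kinematics,monitor
np.set_printoptions(suppress=True,precision=3)
d=np.load("pics/top0.npz")
t=lambda x,y:np.array([225+x/6,145+y/6])
m=1e-3*np.array([[-173,45,60],[-173,-45,60],[0,72,40],[0,-72,40]])
v,res=fit(d,m,[t(184,570),t(426,541),t(90,155),t(440,119)],[.62,.04,.08]); print("tray",v,res)
print("start tool",R.from_quat(monitor.sense()["ee_rot"]).as_matrix())
def chk(n,p,M): print(n,np.round(p,3),kinematics.ik(p,q(M)))
for sg in (1,-1):
    for pit in (np.radians(60),np.radians(50)):
        M=tool(v[2],0,pit,sg); chk(("lift",sg,round(pit,2)),[.46,.027,.031],M); chk("lifted",[.48,.027,.1],M)
    M=tool(.234,0,A,sg); chk("scoop",[.5,-.318,.035],M)
    for pd in (24,-25):
        M=tool(v[2],np.radians(pd),A,sg); chk(("tray",pd),[.53,.033,.12],M)
    for y in (.3,.6):
      for pd in (-25,40):
        M=tool(y,np.radians(pd),A,sg); chk(("dish",y,pd),np.array([.505-.1*np.cos(y),.3-.1*np.sin(y),.12]),M)
E
```

```text
tray [0.632 0.044 0.088] [[ 1.371 -0.463]
 [-1.938  0.301]
 [ 0.489  0.304]
 [-0.375 -0.147]]
start tool [[-0.     0.966  0.26 ]
 [ 0.001  0.26  -0.966]
 [-1.     0.    -0.001]]
('lift', 1, np.float64(1.05)) [0.46  0.027 0.031] [-0.474  0.634  2.536  2.588  1.071  1.554]
lifted [0.48  0.027 0.1  ] [-0.435  0.329  2.486  2.476  0.775  1.801]
('lift', 1, np.float64(0.87)) [0.46  0.027 0.031] [-0.416  0.47   2.474  2.534  0.705  1.717]
lifted [0.48  0.027 0.1  ] [-0.385  0.226  2.4    2.24   0.461  2.101]
scoop [ 0.5   -0.318  0.035] None
('tray', 24) [0.53  0.033 0.12 ] [-0.161  0.431  1.64   0.005  1.054 -1.822]
('tray', -25) [0.53  0.033 0.12 ] [-0.307  0.251  2.252  2.131  0.355  2.291]
('dish', 0.3, -25) [0.409 0.27  0.12 ] [0.375 0.201 2.326 3.365 0.263 1.403]
('dish', 0.3, 40) [0.409 0.27  0.12 ] [ 0.339  0.497  1.561  0.01   1.345 -1.535]
('dish', 0.6, -25) [0.422 0.244 0.12 ] [0.063 0.173 2.365 1.997 0.445 2.31 ]
('dish', 0.6, 40) [0.422 0.244 0.12 ] [ 0.32   0.495  1.564 -0.074  1.335 -1.824]
('lift', -1, np.float64(1.05)) [0.46  0.027 0.031] [-0.474  0.634  2.536  2.588  1.071 -1.588]
lifted [0.48  0.027 0.1  ] [-0.435  0.329  2.486  2.476  0.775 -1.34 ]
('lift', -1, np.float64(0.87)) [0.46  0.027 0.031] [-0.416  0.47   2.474  2.534  0.705 -1.424]
lifted [0.48  0.027 0.1  ] [-0.385  0.226  2.4    2.24   0.461 -1.041]
scoop [ 0.5   -0.318  0.035] [-0.939  0.593  1.726  0.614  0.743 -0.045]
('tray', 24) [0.53  0.033 0.12 ] [-0.161  0.431  1.64   0.005  1.054  1.32 ]
('tray', -25) [0.53  0.033 0.12 ] [-0.307  0.251  2.252  2.131  0.355 -0.851]
('dish', 0.3, -25) [0.409 0.27  0.12 ] [ 0.375  0.201  2.326  3.365  0.263 -1.738]
('dish', 0.3, 40) [0.409 0.27  0.12 ] [0.339 0.497 1.561 0.01  1.345 1.606]
('dish', 0.6, -25) [0.422 0.244 0.12 ] [ 0.063  0.173  2.365  1.997  0.445 -0.831]
('dish', 0.6, 40) [0.422 0.244 0.12 ] [ 0.32   0.495  1.564 -0.074  1.335  1.317]
```

```bash
python3 - <<'E'
from h import *
from bench import env,kinematics,monitor
np.set_printoptions(suppress=True,precision=2)
r=np.radians
Y=.088
def chk(n,p,M): print(n,np.round(p,3),kinematics.ik(p,q(M)))
for al in (25,30,35,40): 
    for p in ([.458,.027,.034],[.478,.027,.1]): chk(("lift",al),p,tool(Y,0,r(al),-1))
for a in (0,-10):
    gp=lambda yaw,pit,lip: np.array(lip)+rp(yaw,pit)@(np.array([-.109,0,.058])+.019*np.array([np.sin(r(a)),0,-np.cos(r(a))]))
    print("a",a)
    B=[.632,.044,.04]
    chk("scoop",gp(.234,0,[.598,-.294,.0]),tool(.234,0,r(a),-1))
    for pd,lx,lz in ((24,-.03,.02),(24,.02,0),(0,.02,.03),(-25,.02,.06),(-25,.0,.16)):
        chk(("tray",pd,lx),gp(Y,r(pd),np.array(B)+rp(Y,0)@[lx,0,lz]),tool(Y,r(pd),r(a),-1))
    for y in (.1,.35,.6):
      for pd in (-25,0,40):
        chk(("dish",y,pd),gp(y,r(pd),np.array([.5,.3,.05])),tool(y,r(pd),r(a),-1))
E
```

```text
('lift', 25) [0.46 0.03 0.03] [-0.29  0.33  2.22  0.71  0.24  0.53]
('lift', 25) [0.48 0.03 0.1 ] [-0.27  0.2   2.12  0.36  0.43  0.91]
('lift', 30) [0.46 0.03 0.03] [-0.31  0.33  2.28  1.34  0.2  -0.12]
('lift', 30) [0.48 0.03 0.1 ] [-0.29  0.19  2.18  0.6   0.34  0.67]
('lift', 35) [0.46 0.03 0.03] [-0.34  0.34  2.34  1.96  0.26 -0.75]
('lift', 35) [0.48 0.03 0.1 ] [-0.31  0.18  2.24  1.    0.27  0.26]
('lift', 40) [0.46 0.03 0.03] [-0.36  0.36  2.39  2.28  0.38 -1.1 ]
('lift', 40) [0.48 0.03 0.1 ] [-0.34  0.18  2.3   1.54  0.27 -0.3 ]
a 0
scoop [ 0.49 -0.32  0.04] [-0.78  0.66  1.51 -0.    0.98  0.56]
('tray', 24, -0.03) [0.52 0.03 0.14] [-0.12  0.63  1.32 -0.08  1.6   1.38]
('tray', 24, 0.02) [0.57 0.04 0.12] [-0.1   0.76  1.15 -0.08  1.65  1.39]
('tray', 0, 0.02) [0.54 0.04 0.11] [-0.15  0.48  1.59 -0.    1.07  1.33]
('tray', -25, 0.02) [0.54 0.04 0.09] [-0.21  0.34  1.97  0.3   0.44  1.02]
('tray', -25, 0.0) [0.52 0.03 0.19] [-0.23  0.13  1.91  0.21  0.69  1.12]
('dish', 0.1, -25) [0.39 0.29 0.04] [ 0.48  0.38  2.1  -0.57  0.3   2.48]
('dish', 0.1, 0) [0.39 0.29 0.09] [ 0.39  0
[... 901 characters left out ...]
-25, 0.0) [0.51 0.03 0.19] [-0.2   0.2   1.79  0.09  0.9   1.23]
('dish', 0.1, -25) [0.38 0.29 0.04] [ 0.45  0.4   2.01 -0.19  0.49  2.07]
('dish', 0.1, 0) [0.39 0.29 0.09] [0.37 0.47 1.68 0.05 1.16 1.82]
('dish', 0.1, 40) [0.44 0.29 0.15] [0.29 0.87 1.04 0.17 2.09 1.78]
('dish', 0.35, -25) [0.39 0.26 0.04] [0.33 0.36 2.07 0.01 0.45 1.55]
('dish', 0.35, 0) [0.4  0.26 0.09] [ 0.34  0.46  1.7  -0.    1.15  1.56]
('dish', 0.35, 40) [0.44 0.28 0.15] [ 0.34  0.89  1.   -0.01  2.13  1.56]
('dish', 0.6, -25) [0.4  0.23 0.04] [0.22 0.36 2.08 0.21 0.47 1.01]
('dish', 0.6, 0) [0.41 0.24 0.09] [ 0.3   0.46  1.71 -0.06  1.15  1.3 ]
('dish', 0.6, 40) [0.45 0.27 0.15] [ 0.39  0.89  0.99 -0.19  2.11  1.34]
```

```bash
cat >> h.py <<'E'
YT=.088; H=np.array([.632,.044,.04])
def bar(t): return H+rp(YT,t)@[-.173,0,.020]
E
python3 - <<'E'
from h import *
from bench import env,kinematics,monitor,eyes
np.set_printoptions(suppress=True,precision=3)
al=np.radians(50); M=tool(YT,0,al,-1); d=M[:,0]; n=rz(YT)@[np.cos(al),0,np.sin(al)]
off=-.0165*n+.018*d
pre=bar(0)+off-.004*n-.06*d
env.close_gripper(40)
env.reach(pre+[0,0,.18],q(M))
env.movel(pre,.2,q(M))
s=monitor.sense(); print(s["clock"],s["contact_force"])
fr=eyes.grab_frame("top"); cv2.imwrite("pics/pre.png",fr["frame"][130:330,150:350,::-1].repeat(3,0).repeat(3,1))
print(env.movel(bar(0)+off-.004*n,.05,q(M),guard=15))
for t in (.08,.17,.26,.35,.43):
    env.movel(bar(t)+off,.06,q(M)); s=monitor.sense(); print(t,s["clock"],s["contact_force"],s["position"])
fr=eyes.grab_frame("scene"); cv2.imwrite("pics/lift.png",cv2.resize(fr["frame"][110:230,240:440,::-1],None,fx=4,fy=4,interpolation=cv2.INTER_CUBIC)); np.savez("pics/lift.npz",**fr)
E
```

```text
Traceback (most recent call last):
bench.MotionError: the arm cannot follow that straight line within its joint ranges
```

```bash
python3 - <<'E'
from h import *
from bench import env,kinematics,monitor,eyes
np.set_printoptions(suppress=True,precision=3)
s=monitor.sense(); print(s["clock"],s["joints"],s["position"])
for deg in (50,42,38,35):
    al=np.radians(deg); M=tool(YT,0,al,-1); d=M[:,0]; n=rz(YT)@[np.cos(al),0,np.sin(al)]
    off=-.0165*n+.018*d
    for n_,p in (("pre",bar(0)+off-.004*n-.05*d),("at",bar(0)+off-.004*n),("mid",bar(.2)+off),("end",bar(.43)+off)): print(deg,n_,p,kinematics.ik(p,q(M)))
E
```

```text
2.9917 [-0.524 -0.38   2.358  0.91   0.59   0.329] [0.415 0.024 0.251]
50 pre [0.422 0.025 0.065] None
50 at [0.46  0.029 0.033] [-0.409  0.463  2.473  2.537  0.697 -1.419]
50 mid [0.47 0.03 0.07] [-0.39   0.322  2.44   2.412  0.557 -1.243]
50 end [0.487 0.031 0.106] [-0.361  0.217  2.377  2.224  0.432 -1.001]
42 pre [0.423 0.026 0.07 ] [-0.435  0.187  2.49   2.075  0.392 -0.944]
42 at [0.456 0.029 0.033] [-0.371  0.378  2.413  2.375  0.441 -1.206]
42 mid [0.467 0.029 0.07 ] [-0.354  0.261  2.371  2.095  0.337 -0.888]
42 end [0.483 0.031 0.106] [-0.329  0.178  2.302  1.667  0.276 -0.418]
38 pre [0.424 0.026 0.073] [-0.405  0.16   2.441  1.771  0.302 -0.61 ]
38 at [0.455 0.028 0.033] [-0.352  0.349  2.377  2.202  0.331 -1.013]
38 mid [0.465 0.029 0.07 ] [-0.336  0.244  2.332  1.77   0.261 -0.547]
38 end [0.482 0.031 0.106] [-0.313  0.17   2.261  1.233  0.258  0.026]
35 pre [0.425 0.026 0.074] [-0.384  0.148  2.403  1.448  0.266 -0.269]
35 at [0.453 0.028 0.033] [-0.338  0.333  2.349  1.986  0.262 -0.784]
35 mid [0.464 0.029 0.07 ] [-0.323  0.236  2.301  1.427  0.233 -0.195]
35 end [0.48  0.031 0.106] [-0.301  0.168  2.229  0.923  0.277  0.342]
```

```bash
python3 - <<'E'
from h import *
from bench import env,kinematics,monitor,eyes
np.set_printoptions(suppress=True,precision=3)
al=np.radians(42); M=tool(YT,0,al,-1); d=M[:,0]; n=rz(YT)@[np.cos(al),0,np.sin(al)]
off=-.0165*n+.018*d
pre=bar(0)+off-.004*n-.05*d
env.reach(pre,q(M))
s=monitor.sense(); print(s["clock"],s["contact_force"])
print(env.movel(bar(0)+off-.004*n,.05,q(M),guard=15))
for t in (.08,.17,.26,.35,.43):
    env.movel(bar(t)+off,.06,q(M)); s=monitor.sense(); print(t,s["clock"],s["contact_force"],s["position"])
fr=eyes.grab_frame("scene"); cv2.imwrite("pics/lift.png",cv2.resize(fr["frame"][110:230,240:440,::-1],None,fx=4,fy=4,interpolation=cv2.INTER_CUBIC)); np.savez("pics/lift.npz",**fr)
E
```

```text
4.1583 [-0.049  0.198 -0.176]
False
0.08 5.7417 [-8.522 -1.647 -2.45 ] [0.459 0.029 0.048]
0.17 6.15 [-9.73  -1.607 -3.232] [0.463 0.03  0.063]
0.26 6.5583 [-7.861 -0.685 -1.73 ] [0.468 0.03  0.078]
0.35 6.9667 [-5.032 -1.236 -1.18 ] [0.475 0.03  0.093]
0.43 7.35 [-4.391  0.325 -1.404] [0.483 0.031 0.106]
```

View pics/lift.png

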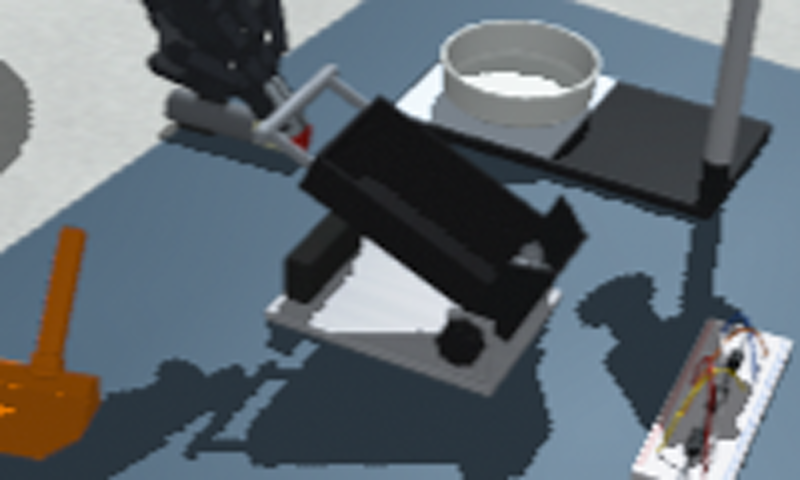

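```bash
python3 - <<'E'
from h import *
from bench import env,kinematics,monitor,eyes
np.set_printoptions(suppress=True,precision=2)
d=np.load("pics/lift.npz")
print("knob",proj(d,H+rz(YT)@[0,-.072,0]),"seen 355,195.5")
for t in (.3,.35,.4,.45,.5): print(t,*[proj(d,H+rp(YT,t)@[-.173,y,.02]) for y in (-.045,.045)],"seen 306.3,142.5 322.5,128")
al=np.radians(42); M=tool(YT,0,al,-1); s=monitor.sense()
p=s["position"]-[0,0,.008]-.0*M[:,0]; 
env.movel(p,.08); p=p-.07*M[:,0]; 
try: env.movel(p,.15)
except env.MotionError as e: print(e)
s=monitor.sense(); print(s["clock"],s["contact_force"],s["position"],s["joints"])
M=tool(.234,0,np.radians(-10),-1); print(kinematics.ik([.49,-.32,.2],q(M)))
fr=eyes.grab_frame("scene"); np.savez("pics/lift2.npz",**fr)
fr2=eyes.grab_frame("top"); np.savez("pics/lift2t.npz",**fr2)
o=np.hstack([cv2.resize(fr["frame"][120:210,290:400,::-1],(440,360),interpolation=cv2.INTER_CUBIC),cv2.resize(fr2["frame"][145:245,225:315,::-1],(324,360),interpolation=cv2.INTER_CUBIC)])
cv2.imwrite("pics/lift2.png",np.clip(o*1.5,0,255).astype(np.uint8))
E
```

```text
knob [352.03 197.62] seen 355,195.5
0.3 [300.6 149.4] [318.22 133.58] seen 306.3,142.5 322.5,128
0.35 [301.88 147.1 ] [319.52 131.31] seen 306.3,142.5 322.5,128
0.4 [303.31 144.88] [320.97 129.13] seen 306.3,142.5 322.5,128
0.45 [304.89 142.75] [322.56 127.03] seen 306.3,142.5 322.5,128
0.5 [306.61 140.72] [324.29 125.03] seen 306.3,142.5 322.5,128
8.3167 [0.63 0.58 0.54] [0.44 0.03 0.15] [-0.41 -0.05  2.38  1.16  0.35  0.05]
[-0.72  0.54  1.25 -0.14  1.45  0.65]
```

View pics/lift2.png

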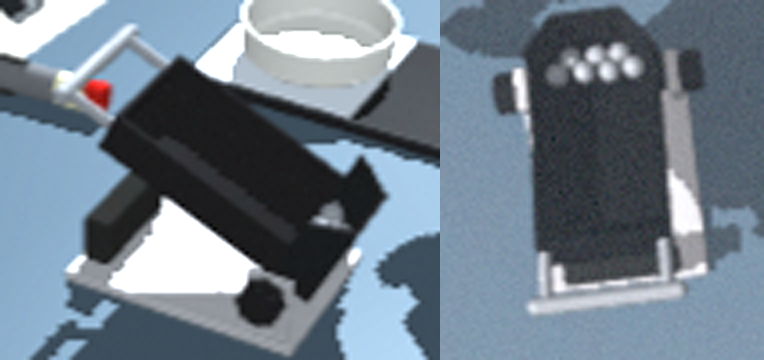

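```bash
python3 - <<'E'
from h import *
from scipy.optimize import least_squares
np.set_printoptions(suppress=True,precision=3)
S=np.load("pics/lift2.npz");T=np.load("pics/lift2t.npz")
def f(v):
    h=np.array([v[0],v[1],.04]); b=[h+rp(v[2],v[3])@[-.173,y,.02] for y in (.045,-.045)]; k=[h+rz(v[2])@[0,y,0] for y in (.072,-.072)]
    P=[proj(T,b[0]),proj(T,b[1]),proj(T,k[0]),proj(T,k[1]),proj(S,b[0]),proj(S,b[1]),proj(S,k[1])]
    return (np.array(P)-[(250,230.6),(292.8,225.8),(240.3,170.8),(298.9,164.4),(322.5,128),(307,143),(355,195.5)]).ravel()
s=least_squares(f,[.632,.044,.088,.43]); print(s.x); print(f(s.x).reshape(-1,2))
t=.43
for tt in (.4,.45):
  E=H+rp(YT,tt)@[.02,0,.006]
  print(tt,E,"ball row px at end:",[proj(T,H+rp(YT,tt)@[.02-x,0,.0135]) for x in (0,.0075,.0205)], [proj(T,H+rp(YT,tt)@[-.135,y,.032]) for y in (.043,-.043)])
E
```

```text
[0.633 0.046 0.098 0.431]
[[ 0.988 -1.15 ]
 [-2.133 -1.165]
 [-0.616  0.291]
 [-1.822 -0.382]
 [-0.258 -0.156]
 [-2.077  0.681]
 [-1.912  1.984]]
0.4 [0.653 0.046 0.038] ball row px at end: [array([267.898, 158.269]), array([268.036, 160.829]), array([268.278, 165.306])] [array([250.977, 213.492]), array([288.509, 209.318])]
0.45 [0.653 0.046 0.037] ball row px at end: [array([267.95 , 158.268]), array([268.065, 160.741]), array([268.265, 165.07 ])] [array([250.385, 211.55 ]), array([288.123, 207.351])]
```

```bash
cat >> h.py <<'E'
YT=.093; H=np.array([.633,.045,.04]); TILT=.431
AT=np.radians(-10); HP=.0187
G=np.array([-.1077,0,.0582])   # grip rel. lip (underside)
def tcp(yaw,pitch,lip):
    "TCP position, quat for lip (underside, world) and scoop yaw/pitch"
    M=tool(yaw,pitch,AT,-1); return np.asarray(lip)+rp(yaw,pitch)@G+HP*M[:,0], q(M)
E
python3 - <<'E'
from h import *
from bench import env,kinematics,monitor,eyes
np.set_printoptions(suppress=True,precision=3)
lip=np.array([.5694,-.3012,0])+rz(.234)@[.03,0,0]
p,o=tcp(.234,0,lip)
env.release()
env.reach(p+[0,0,.12],o)
env.movel(p,.15,o)
env.close_gripper(80)
s=monitor.sense(); print(s["clock"],s["finger_gap"],s["contact_force"],s["position"],p)
env.movel(p+[0,0,.12],.2)
env.hold(.2)
fr=eyes.grab_frame("scene"); w=eyes.grab_frame("wrist"); np.savez("pics/g.npz",**fr)
u=monitor.sense(); print(u["clock"],u["finger_gap"],u["contact_force"],u["ft_torque"])
o=np.hstack([cv2.resize(fr["frame"][150:300,180:300,::-1],(320,400),interpolation=cv2.INTER_CUBIC),cv2.resize(w["frame"][:,:,::-1],(480,400)[::1])])
cv2.imwrite("pics/g.png",o)
E
```

```text
12.1167 0.16988169082649598 [ 0.71  -0.211  2.495] [ 0.491 -0.32   0.04 ] [ 0.491 -0.32   0.04 ]
13.1667 0.1692980445168914 [-0.14   0.588 -1.123] [ 0.025 -0.07   0.014]
```

View pics/g.png

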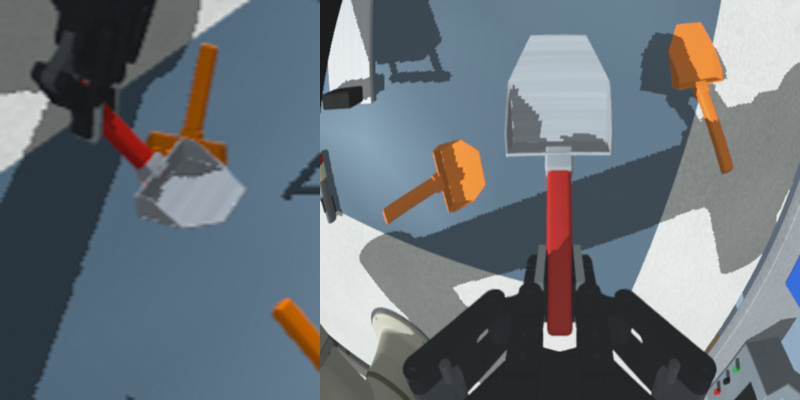

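```bash
python3 - <<'E'
from h import *
from scipy.optimize import least_squares
d=np.load("pics/g.npz")
lip=np.array([.5694,-.3012,.12])+rz(.234)@[.03,0,0]
f=lambda v:np.concatenate([proj(d,lip+rp(.234,v[2])@(np.array([v[0],y,v[1]])))-p for y,p in ((.019,(271.9,220.5)),(-.019,(261.4,234.4)))])
print(f([0,0,0]))
s=least_squares(lambda v:f([v[0],v[1],0]),[0,0]); print(s.x,f([*s.x,0]))
E
```

```text
[-0.78457546  0.78060942  1.14125664 -0.90157075]
[-0.0004082  -0.00028469] [-0.96580023  0.83804344  0.95693041 -0.84630196]
```

```bash
cat >> h.py <<'E'
def lipw(x,z,t=TILT,y=0): return H+rp(YT,t)@[.02+x,y,.006+z]
E
python3 - <<'E'
from h import *
from bench import env,kinematics,monitor,eyes
np.set_printoptions(suppress=True,precision=3)
P=TILT+.03
p,o=tcp(YT,P,lipw(-.055,.045))
env.reach(p+[0,0,.1],o)
env.movel(p,.2,o); env.hold(.2)
s=monitor.sense(); print(s["clock"],s["contact_force"],s["joints"])
w=eyes.grab_frame("wrist"); t=eyes.grab_frame("top"); np.savez("pics/hv.npz",**w)
o=np.hstack([cv2.resize(w["frame"][0:260,120:520,::-1],None,fx=1.2,fy=1.2),cv2.resize(t["frame"][140:270,220:322,::-1],(245,312),interpolation=cv2.INTER_CUBIC)])
cv2.imwrite("pics/hv.png",o)
E
```

```text
15.4417 [ 0.748  0.169 -2.362] [-0.096  0.767  1.023 -0.121  1.974  1.371]
```

View pics/hv.png

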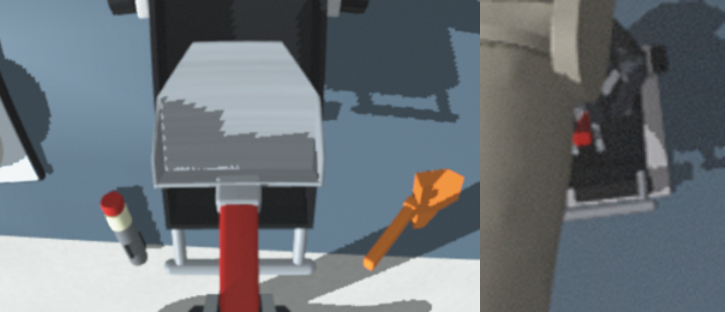

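```bash
python3 - <<'E'
from h import *
from bench import env,kinematics,monitor,eyes
np.set_printoptions(suppress=True,precision=4)
P=TILT+.03
def st(n):
    s=monitor.sense(); L=s["position"]-(tcp(YT,P,[0,0,0])[0]); r=rp(YT,TILT).T@(L-H)-[.02,0,.006]
    print(n,round(s["clock"],2),"lip in tray",r,"F",rp(YT,TILT).T@s["contact_force"]); return r
go=lambda x,z,v,g=None: env.movel(tcp(YT,P,lipw(x,z))[0],v,None,g)
print(go(-.055,.006,.1,6)); st("down")
print(go(-.055,-.006,.02,3)); r=st("touch")
z=r[2]+.0007
go(-.055,z,.02); st("off")
print(go(-.015,z,.06,6)); st("mid")
print(go(.006,z,.02,6)); st("wall")
E
```

```text
False
down 16.08 lip in tray [-0.0549 -0.      0.0066] F [ 0.6871  1.1007 -0.99  ]
True
touch 16.53 lip in tray [-0.0547 -0.     -0.0019] F [0.6481 0.0727 4.1374]
off 16.78 lip in tray [-0.055  -0.     -0.0011] F [-0.2901  0.8232  3.088 ]
False
mid 17.6 lip in tray [-0.0149 -0.     -0.0012] F [ 1.3996 -0.0601  2.5025]
True
wall 18.31 lip in tray [-0.0013  0.     -0.0009] F [-2.0964  0.1407  4.7113]
```

```bash
python3 - <<'E'
from h import *
from bench import env,kinematics,monitor,eyes
np.set_printoptions(suppress=True,precision=4)
P=TILT+.03
print(env.movel(tcp(YT,P,lipw(.008,-.0005))[0],.02,None,7))
s=monitor.sense(); L=s["position"]-(tcp(YT,P,[0,0,0])[0]); r=rp(YT,TILT).T@(L-H)-[.02,0,.006]
print(s["clock"],r,rp(YT,TILT).T@s["contact_force"])
w=eyes.grab_frame("wrist"); t=eyes.grab_frame("scene")
o=np.hstack([cv2.resize(w["frame"][0:200,200:440,::-1],None,fx=1.6,fy=1.6),cv2.resize(t["frame"][120:210,290:400,::-1],(391,320),interpolation=cv2.INTER_CUBIC)])
cv2.imwrite("pics/wl.png",np.clip(o*1.4,0,255).astype(np.uint8))
E
```

```text
True
18.5333 [-0.001   0.     -0.0003] [-3.5981  0.0191  4.281 ]
```

View pics/wl.png

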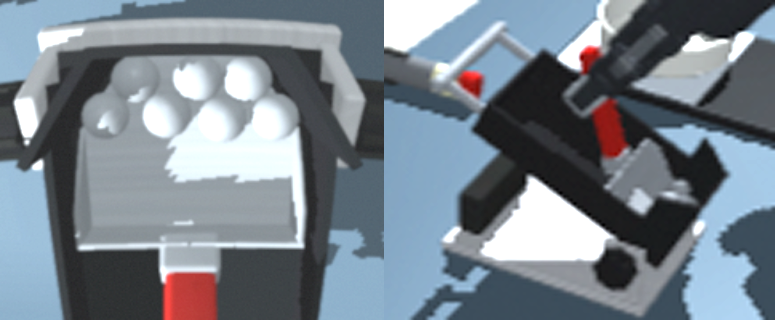

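```bash
python3 - <<'E'
from h import *
from bench import env,kinematics,monitor,eyes
np.set_printoptions(suppress=True,precision=3)
for ph in [0,6,12,18,24,30,36,42,46]:
    f=np.radians(ph); lip=lipw(-.0018-.0025*ph/45,.0008+.060*np.sin(f))
    p,o=tcp(YT,TILT-f,lip)
    env.movel(p,.04,o); s=monitor.sense(); print(ph,round(s["clock"],2),rp(YT,TILT).T@s["contact_force"])
w=eyes.grab_frame("wrist")
up=p+[-.015,0,.10]; env.movel(up,.12,o); env.hold(.3)
s=monitor.sense(); print(s["clock"],s["contact_force"],s["joints"])
w2=eyes.grab_frame("wrist"); t=eyes.grab_frame("scene")
r=lambda a:cv2.resize(a[0:220,190:450,::-1],(390,330))
cv2.imwrite("pics/up.png",np.clip(np.hstack([r(w["frame"]),r(w2["frame"])])*1.3,0,255).astype(np.uint8))
E
```

```text
0 18.88 [ 0.698  0.315 -0.955]
6 19.2 [ 0.417 -0.526 -1.911]
12 19.51 [ 0.281  0.417 -2.116]
18 19.82 [ 0.534  0.033 -2.308]
24 20.12 [ 0.261 -0.069 -2.438]
30 20.44 [ 1.225  0.074 -1.856]
36 20.77 [ 0.493 -0.04  -1.006]
42 21.12 [-4.994 -0.172  1.1  ]
46 21.4 [-30.499  -2.729   2.532]
22.7417 [-0.369 -0.565 -2.959] [-0.174  0.289  1.698  0.063  0.966  1.273]
```

View pics/up.png

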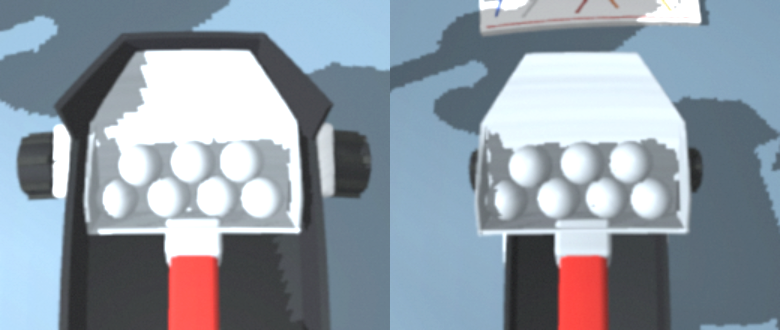

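```bash
python3 - <<'E'
from h import *
from bench import env,kinematics,monitor,eyes
np.set_printoptions(suppress=True,precision=3)
D=np.array([.505,.300,0]); y=.4; r=np.radians
L=D+rz(y)@[-.018,0,0]
def go(pd,z,v): 
    p,o=tcp(y,r(pd),L+[0,0,z]); env.movel(p,v,o)
go(-20,.165,.15); go(-20,.09,.1); env.hold(.3)
s=monitor.sense(); print(s["clock"],s["contact_force"],s["joints"])
w=eyes.grab_frame("wrist"); sc=eyes.grab_frame("scene")
o=np.hstack([cv2.resize(w["frame"][0:240,150:490,::-1],(425,300)),cv2.resize(sc["frame"][70:190,300:450,::-1],(375,300),interpolation=cv2.INTER_CUBIC)])
cv2.imwrite("pics/dish.png",o)
E
```

```text
25.9333 [-0.277 -0.083 -2.791] [0.308 0.259 2.007 0.025 0.702 1.461]
```

View pics/dish.png

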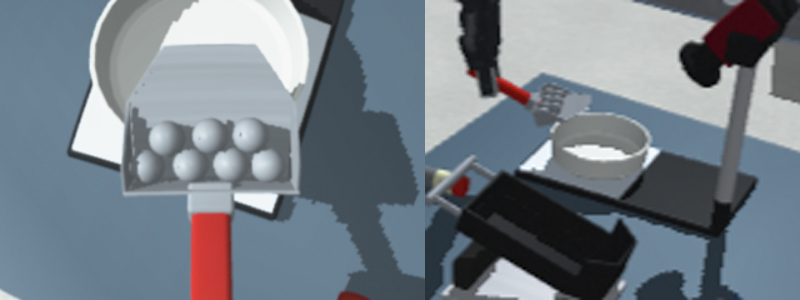

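```bash
python3 - <<'E'
from h import *
from bench import env,kinematics,monitor,eyes
np.set_printoptions(suppress=True,precision=3)
print(unproj(np.load("pics/scene0.npz"),(370.6,122.5),.044))
D=np.array([.5025,.3055,0]); y=.4; r=np.radians
L=D+rz(y)@[-.018,0,0]
def go(pd,z,v): 
    p,o=tcp(y,r(pd),L+[0,0,z]); env.movel(p,v,o)
for pd,z in ((-10,.068),(-3,.058),(3,.054),(6,.052),(9,.050),(14,.047),(20,.044),(28,.042),(36,.042)):
    go(pd,z,.03); s=monitor.sense(); print(pd,round(s["clock"],2),s["contact_force"])
env.hold(.5)
w=eyes.grab_frame("wrist")
go(36,.10,.1); 
w2=eyes.grab_frame("wrist"); sc=eyes.grab_frame("scene")
f=lambda w:cv2.resize(w["frame"][0:240,200:440,::-1],(300,300))
cv2.imwrite("pics/dump.png",np.hstack([f(w),f(w2),cv2.resize(sc["frame"][100:160,340:400,::-1],(200,300))]))
print(monitor.sense()["clock"])
E
```

```text
[0.498 0.318 0.044]
-10 26.4 [ 0.086  0.835 -2.292]
-3 26.73 [-0.488 -0.109 -2.238]
3 27.17 [-0.606 -0.698 -2.275]
6 27.47 [-0.344  0.555 -2.245]
9 27.77 [-0.306  0.103 -2.067]
14 28.18 [-0.745 -0.002 -0.646]
20 28.66 [-0.629  0.461 -2.227]
28 29.31 [ 0.023 -0.171 -0.574]
36 30.01 [-0.364  0.26  -1.377]
31.3917
```

View pics/dump.png

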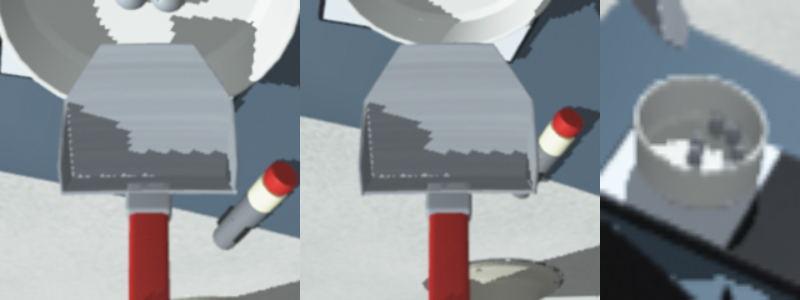

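```bash
python3 - <<'E'
from h import *
from bench import env,kinematics,monitor,eyes
np.set_printoptions(suppress=True,precision=3)
D=np.array([.5025,.3055,0]); 
p,o=tcp(.4,0,D+rz(.4)@[-.06,0,0]+[0,0,.2]); env.movel(p,.2,o)
lip=np.array([.5694,-.3012,0])+rz(.234)@[.03,0,0]
p,o=tcp(.234,0,lip)
env.reach(p+[0,0,.2],o)
env.movel(p+[0,0,.015],.2,o)
print(env.movel(p-[0,0,.004],.02,None,4)); s=monitor.sense(); print(s["clock"],s["position"]-p)
env.release(); env.hold(.3)
M=R.from_quat(o).as_matrix()
env.movel(s["position"]-.13*M[:,0],.12)
env.reach([.40,-.35,.30],o); env.hold(.3)
s=monitor.sense(); print(s["clock"],s["contact_force"])
sc=eyes.grab_frame("scene"); t=eyes.grab_frame("top")
z=lambda a,h:cv2.resize(a[...,::-1],(400,h),interpolation=cv2.INTER_CUBIC)
cv2.imwrite("pics/end.png",np.hstack([np.vstack([z(sc["frame"][105:155,335:405],286),z(sc["frame"][200:300,190:330],286)]),np.vstack([z(t["frame"][190:256,120:212],286),z(t["frame"][165:240,360:465],286)])]))
E
```

```text
True
36.0417 [-0.  0. -0.]
39.3083 [-0.512  0.679  0.645]
```

View pics/end.png

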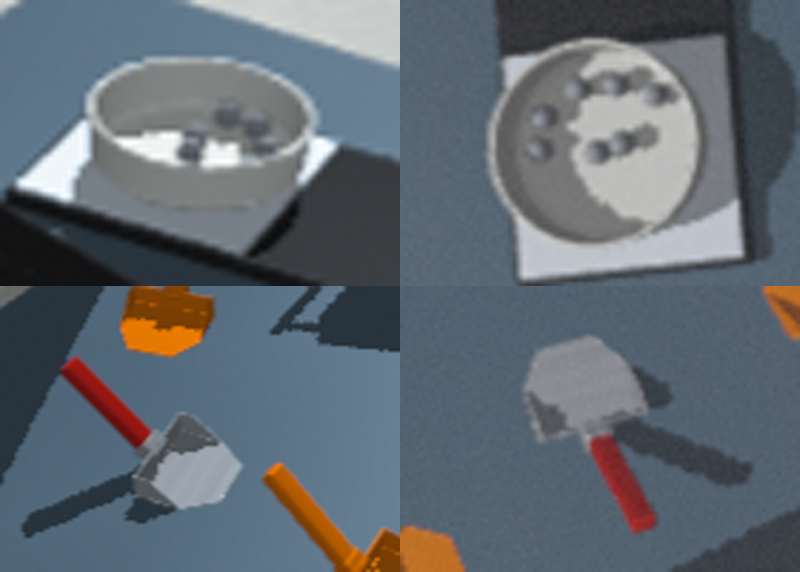

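```bash
python3 - <<'E'
from bench import env,job,monitor
env.hold(3); job.hand_in(); print(monitor.sense()["clock"])
E
```

```text
the job is handed in; nothing more can be done
the job is handed in; nothing more can be done
```

I finished the job and handed it in at about 42 s on the robot's clock, inside the 72 s limit; no verdict was reported.

- **Tray:** I lifted the handle from below with the shut fingers to about 0.43 rad. All seven balls ran together at the low end.
- **Scooping:** I ran the scoop's lip down the floor to the end wall and turned its nose up behind the backstop. All seven balls came out in the scoop.
- **Dish and scoop:** I tipped the balls slowly, just above the dish floor. Then I laid the scoop flat in its original place.

**Last checks:** The final top view shows seven balls in the dish. The dish is where it was by eye, the scoop looks flat on the bench, and the arm is clear with about 0 N on the tool.

**Not as planned:**
- One straight-line move early on was refused by the arm. I redid it at a shallower finger angle and nothing moved.
- The scoop nose pressed on the tray's end wall with about 30 N at the end of the nose-up turn. I saw no slip in the grip and no ball was lost.
- The scene camera put the dish about 15 mm away from the position the top view gave. I went with the top and wrist views.
- I did not check the breadboard, servo and torch in the final picture; none of the moves came near them.

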